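Hold the coffee grinder lid at its pulse position

TASK

Put the coffee grinder back together for a test pulse: seat the steel cup's square foot fully home in the square nest of the grinder, then set the blue lid over it with its two lugs down through the gaps in the rim. Twist the lid clockwise (seen from above) against the spring to the green mark, halfway to the lock at the red mark and never on to the lock, and finish still gripping the lid and holding it there, because it springs back when let go. Leave the jar, the mug and the spoon where they are.

Things in the scene. Friction and masses are not known exactly. Their poses are not given: they have to be found in the camera images.
- grinder: White motor base of a coffee grinder, fixed, 136 mm square, origin at the centre of its underside, z up. Pale metal deck 75 mm high, square nest in its middle. On the deck a round rim, 126 mm outside and 116 mm inside diameter, top 90 mm high, with black tabs reaching inward (inner diameter 101 mm, 85 to 90 mm high) except at two gaps on the body's +x and -x.
- nest (a point): Centre of the floor of the square nest, 60 mm above the worktop. The nest is 56 x 56 mm, 15 mm deep, sides along the grinder's x and y. The seated cup's top stands 130 mm above the worktop.
- gap (a point): One of the two gaps between the rim tabs (top, 54 mm from the axis, on the grinder's +x); the other is across the rim. Each is 22 mm wide; a lug drops through it and can then run under the tabs clockwise only (stops block the other way).
- green_mark (a point): Green mark on the rim, 0.70 rad (40 degrees) clockwise of point gap seen from above: the bar's end points at it in the pulse position. A second green mark lies across the rim.
- red_mark (a point): Red mark on the rim, 1.40 rad (80 degrees) clockwise of point gap: the lock position. A second one lies across the rim.
- collar (a joint): Sprung collar under the tabs with two small orange dogs, each just clockwise of a gap. The lugs push the dogs round after about 0.05 rad of free play. 0 at rest, grows clockwise: 0.70 rad at the green mark, 1.40 at the lock; past 1.2 it counts as locked. Spring return torque 0.04 Nm at 0, 0.2 at green, 0.35 at the lock.
- cup: Steel grinding cup, 70 mm high, about 180 g, origin at the centre of its underside, z up. Square foot 52 x 52 mm, 15 mm high (lowest 4 mm only 48 mm wide), sides along the body's x and y; above it a round open body of 44 mm diameter. Fits the nest in any of four quarter turns.
- cup_body (a point): On the cup's axis 55 mm above its underside: where to grip across the 44 mm round body. Fingertips 36 mm or more above the underside stay above the grinder's rim when the cup is seated.
- lid: Blue round lid, about 220 g, standing on its open rim; origin at the centre of the rim plane, z up. Skirt 96 mm outside, 88 mm inside diameter; flat top 69 mm above the origin, inside 65 mm deep. White bar grip on top. With the bar in line with the gaps, either way round, it goes straight down until its rim rests on the grinder's deck (75 mm above the worktop).
- lid_bar (a point): On the lid's axis, 94 mm above its rim plane, 11 mm below the top of the bar grip. The bar is 64 mm long (lid's x), 18 mm wide (lid's y, grip here) and 36 mm high, from 69 to 105 mm above the rim plane.
- lid_lug (a point): Centre of one of two white lugs at the foot of the skirt, on the lid's +x and -x, under the ends of the bar, with white stripes above. Each is 7 mm high, 16 mm wide and reaches 55 mm from the axis; under the tabs it has 3 mm of vertical play.
- jar: Amber jar with black cap, 72 mm diameter, 110 mm high, origin at the centre of its underside. To be left alone.
- mug: Blue mug, 80 mm diameter, 85 mm high, handle along its +y, origin at the centre of its underside. To be left alone.
- spoon: Spoon 160 mm long lying along its x, origin at the middle of its underside. To be left alone.
Things that resemble listed ones, but are neither listed nor needed, are in the scene too. There is more than one size of the cup; the one meant has the size given above.

How it is judged (in metres and radians):
On the way, in this order (a step that is already met when the one before it is completed fails the run):
1. the cup's foot is fully home in the nest, upright (horizontal distance between cup and grinder below 0.005 m and z of cup in the frame of grinder between 0.0555 and 0.0645 m and angle between cup's own z axis and vertical below 0.08 rad), for 0.2 s.
2. the lid is down on the deck over the seated cup, lugs through the gaps, not yet twisted (all of step 1 and horizontal distance between lid and grinder below 0.006 m and z of lid in the frame of grinder between 0.0705 and 0.0795 m and angle between lid's own z axis and vertical below 0.08 rad and value of joint collar below 0.25 rad), for 0.1 s.
At the end, for the whole second after the job is handed in: Cup home in the nest and lid down on the deck (centred within 5 and 6 mm, height within 4.5 mm, level within 0.08 rad); lid turned clockwise and at rest, collar at 0.5 to 0.9 rad, bar 0.45 to 1.08 rad from the gaps; fingers still grip the lid (over 2 N), not touching the base (all of step 1 and horizontal distance between lid and grinder below 0.006 m and z of lid in the frame of grinder between 0.0705 and 0.0795 m and angle between lid's own z axis and vertical below 0.08 rad and value of joint collar between 0.5 and 0.9 rad and angle between the x axis of lid and the x axis of grinder, either way round between 0.45 and 1.08 rad and velocity of joint collar between -0.1 and 0.1 rad/s and contact force between the fingers and lid above 2 N and contact force between the fingers and grinder below 1 N); the arm keeps its last pose, push and grip.
It fails at once if the lid was twisted on to the lock (collar beyond 1.2 rad) (value of joint collar above 1.2 rad).
It fails at once if the jar was disturbed (moved more than 30 mm) (distance of jar from where it was at the start of the episode above 0.03 m).
It fails at once if the mug was disturbed (moved more than 30 mm) (distance of mug from where it was at the start of the episode above 0.03 m).
It fails at once if the spoon was disturbed (moved more than 30 mm) (distance of spoon from where it was at the start of the episode above 0.03 m).
It also fails if it takes over 54 s, if anything falls off the work surface, if the arm or the gripper's body presses on something with over 40 N, if the wrist force passes 120 N, or if a joint passes its speed limit or range.

ROBOT

A 7-joint arm with a two-finger parallel gripper is mounted at the origin on the work surface. World frame = base frame: x ahead of the robot, y to its left, z up, the work surface at z = 0. Lengths are in mm, angles in degrees, forces in N, time in s.
With the tool pointing down it reaches from about 425 to 1025 mm from the base axis. Payload 9.4 kg.
Tool frame: the origin (TCP) lies between the finger pads; the fingertips stand bot.tips_ahead ahead of it and the grasp point (between the pads) lies 6 mm ahead of it (bot.tips_ahead is the distance from the TCP to the fingertips, in mm); z points along the fingers, y is the line along which they close (so a half turn about z gives the same grasp; the last joint's range is limited). The gripper opens to 85 mm and grips with 20 to 120 N. Pads are 22 mm wide; open, the fingers measure 114 mm over their backs; the gripper's body (76 mm by 85 mm) begins 54 mm behind the grasp point. The pads swing forward as they close: fully open they stand 13 mm farther back than shut.
Start: joints at [66.939, 34.337, -0.143, 91.639, 0.103, 54.024, -4.572], TCP at [232.04, -686.864, 256.275] pointing down, gripper open.
Joint ranges: [-147.43, 147.43], [-19.82, 112.94], [-74.19, 73.91], [6.32, 146.72], [-59.91, 239.91], [6.04, 106.73], [-150.56, 150.56]. Speed limits (degrees/s): [127.2, 127.2, 172.46, 172.46, 180, 180, 180].

INTERFACE

Orientations are given as [roll, pitch, yaw] about the fixed x, y, z axes, in that order (R = Rz(yaw) Ry(pitch) Rx(roll)).
In Python, from rig import bot gives the robot as it stands. Calls block until the motion is done:
- bot.move_to(position, orientation): joint-space move of the TCP to a pose.
- bot.move_linear(position, rot=None, v=150, until_force=None): straight line of the TCP; rot=None keeps the orientation; v is the mean speed in mm/s. With until_force (N) it stops when the force on the tool has changed by that much, and returns True; else False.
- bot.move_joints(angles): joint-space move.
- bot.command_gripper(opening, grasp_force=None): finger opening in mm; grasp_force is the grip in N (None keeps the last); returns when the fingers have stopped.
- bot.hold(seconds).
- bot.solve_ik(position, orientation): joint angles nearest the present ones, or None.
- bot.state(): the state.
- bot.camera(name): name is "scene" or "top"; returns a dict with "img" (400x640x3 uint8, red, green, blue), "intrinsics" (3x3 intrinsics, pixels), "R" (3x3) and "t" (3): a world point X has camera coordinates R X + t. Camera axes: x right, y down, z forward; pixel columns grow to the right and rows downward; lengths in mm; the calibration is good to about 2 mm. A picture is of the moment at which its call begins. There is no depth.
A pose or a line that the arm cannot do raises bot.MotionError and nothing moves.
- bot.close_job(): hands the job in; it is judged then, once.
The state is a dict: "t": time; "joint_positions": joint angles; "qd": joint speeds; "joint_efforts": joint torques, N m; "tool_pos": TCP position; "eef_rot": TCP orientation; "contact_force": force on the tool from outside, world axes, zero at the start; "moment": the same for the moment, N m; "opening": finger opening in mm; "finger_force": force on a finger pad.
Only numpy, scipy, OpenCV 4.12 (cv2) and the standard library are available. Lean on these libraries where they do the work, as an engineer would, in place of code of your own. Each camera call takes 0.05 s, during which the arm holds its last target. There are 200 camera calls.

## Working session

There is one attempt and no reset: what is moved stays moved. The work goes in short steps, each a Python script; the robot and the scene stay as the last script left them, time stands still between calls to the robot, and variables do not carry over. Pictures are saved under pics/ and viewed, at most 10 in all, crops included, and the job is handed in when it is done.

```bash
mkdir -p pics; ls; cat > h.py <<'E'
import numpy as np, cv2
from rig import bot
def cam(n):
    c=bot.camera(n); return c
def save(c,f,crop=None,s=1):
    im=c["img"][:,:,::-1]
    if crop: x0,y0,x1,y1=crop; im=im[y0:y1,x0:x1]
    cv2.imwrite("pics/"+f,cv2.resize(im,None,fx=s,fy=s,interpolation=cv2.INTER_CUBIC))
def ray(c,u,v,z):
    K,R,t=map(np.array,(c["intrinsics"],c["R"],c["t"]))
    o=-R.T@t; d=R.T@np.linalg.inv(K)@np.array([u,v,1.]); return o+d*(z-o[2])/d[2]
def proj(c,X):
    p=np.array(c["intrinsics"])@(np.array(c["R"])@np.array(X,float)+np.array(c["t"])); return p[:2]/p[2]
E
python3 - <<'E'
from h import *
import pickle
for n in("scene","top"):
    c=cam(n); pickle.dump(c,open(n+"0.pkl","wb")); save(c,n+"0.png",s=1.25)
    R,t=np.array(c["R"]),np.array(c["t"]); print(n,-R.T@t,np.array(c["intrinsics"]).tolist(),R.round(3).tolist())
print(bot.tips_ahead,bot.state())
E
```

```text
pics
scene [1131.49255587 -733.1003404   780.94236352] [[520.5215717375652, 0.0, 320.18569509932547], [0.0, 520.5215717375652, 212.50645820542817], [0.0, 0.0, 1.0]] [[0.802, 0.597, 0.01], [0.382, -0.499, -0.778], [-0.459, 0.628, -0.628]]
top [ 518.6528419   -23.24847964 1068.13651095] [[428.46044113981833, 0.0, 322.9468636966273], [0.0, 428.46044113981833, 199.89375265784628], [0.0, 0.0, 1.0]] [[-0.027, -1.0, -0.004], [-0.995, 0.027, -0.097], [0.097, 0.001, -0.995]]
25.0 {'t': 0.1, 'joint_positions': array([66.93748861, 34.38080794, -0.14438137, 91.67403209,  0.10215751,
       54.02535715, -4.57142669]), 'qd': array([-0.04895588, -0.17135775, -0.02650785, -0.1800369 , -0.02671024,
        0.08021825,  0.02562421]), 'joint_efforts': array([ 6.29478440e-03, -7.77982306e+01,  1.57075435e+00, -2.58620650e+01,
        1.26843218e-02,  5.53321734e-03, -7.35831918e-06]), 'tool_pos': array([ 231.92327186, -686.5108148 ,  255.50703228]), 'eef_rot': array([-1.79920269e+02,  7.43739267e-03,  1.86703732e+01]), 'contact_force': array([-0.29965519,  0.48906138, -0.68280274]), 'moment': array([0.0331348 , 0.01135111, 0.00943734]), 'finger_force': 0.0, 'opening': 85.44401874738894}
```

View pics/top0.png

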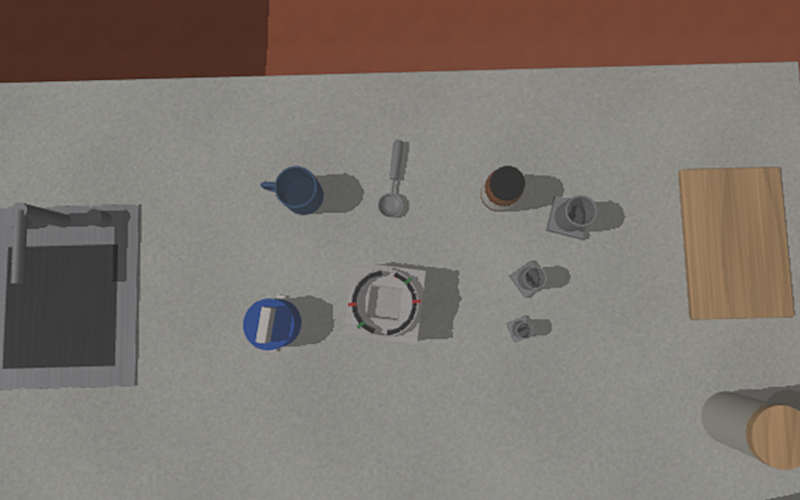

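View pics/scene0.png

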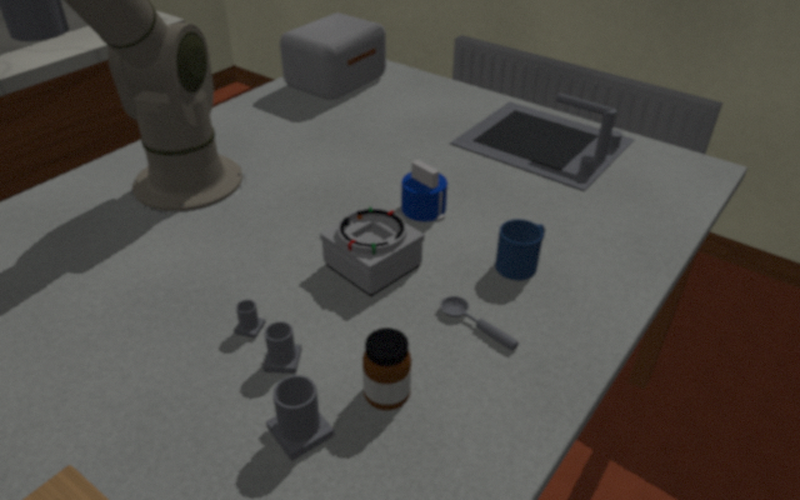

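Cup candidates in top0.png (enlarged pixels): large (573,215), middle (530,278) and small (522,328). The middle foot is about 26 px at roughly 0.5 px/mm, or about 52 mm, so it fits. I'll confirm in a crop.

```bash
python3 - <<'E'
from h import *
import pickle
c=pickle.load(open("top0.pkl","rb")); save(c,"cups.png",(400,180,480,280),6); save(c,"gl.png",(188,200,348,290),5)
E
```

```text
(no output)
```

View pics/cups.png

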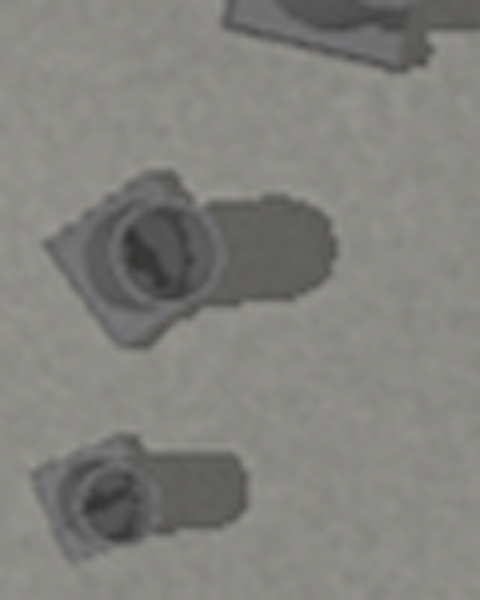

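View pics/gl.png

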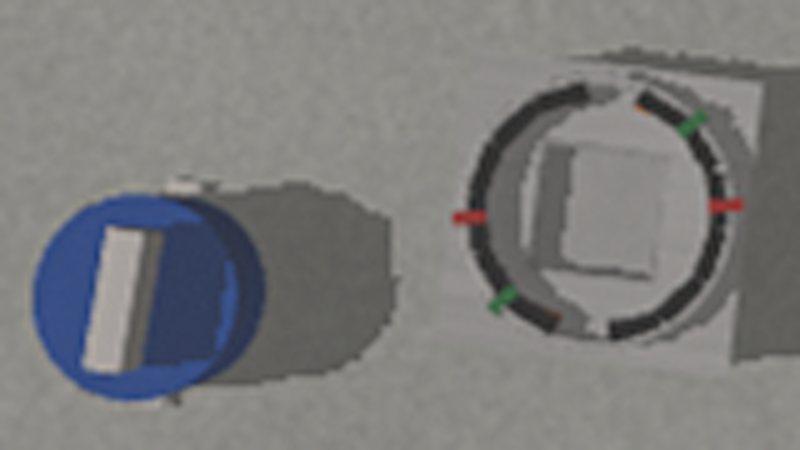

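The middle cup is confirmed: its body is about 17.5 px, or about 42 mm. In the small cup it is about 13 px (about 30 mm), and the large one is bigger than both. In the gl crop, the red marks are at (470,217) and (726,206), the green marks at (502,299) and (692,124), and the corners of the lid bar's top are at (107,227), (147,230), (122,373) and (83,368).

```bash
cat > m.py <<'E'
from h import *
import pickle
c=pickle.load(open("top0.pkl","rb"))
def P(u,v,z,o,s): return ray(c,(u+.5)/s-.5+o[0],(v+.5)/s-.5+o[1],z)[:2]
def ang(d): return np.degrees(np.arctan2(d[1],d[0])).round(1)
g=lambda u,v,z:P(u,v,z,(188,200),5); q=lambda u,v,z:P(u,v,z,(400,180),6)
r1,r2,g1,g2=g(726,206,90),g(470,217,90),g(692,124,90),g(502,299,90)
print("grinder",(r1+r2)/2,(g1+g2)/2,"rdiam",np.linalg.norm(r1-r2),"yaw",ang(r1-r2)+80.2,ang(g1-g2)+40.1)
n=[g(*a,75) for a in((575,148),(672,160),(652,277),(530,268))]; print("nest edge yaw",ang(n[1]-n[0]),ang(n[3]-n[2]),ang(n[1]-n[2]))
b=[g(*a,105) for a in((107,227),(147,230),(122,373),(83,368))]
print("lid bar",np.mean(b,0),"yaw",ang(b[0]-b[3]),ang(b[1]-b[2]),[np.linalg.norm(b[0]-b[3]),np.linalg.norm(b[0]-b[1])])
l=g(185,187,4),g(165,400,4); print("lugs",np.mean(l,0),ang(l[0]-l[1]))
t=q(165,252,70); print("cup top",t)
f=q(47,243,13),q(135,347,10),q(165,170,15); print("foot",f,ang(f[1]-f[0]),ang(f[2]-f[0]),"c",(f[1]+f[2])/2,[np.linalg.norm(f[i]-f[0]) for i in(1,2)])
s=pickle.load(open("scene0.pkl","rb"))
G=(r1+r2)/2
# checks in scene picture (x1.25)
for nme,X in(("gr",[*G,90]),("cup",[*t,70]),("bar",[*np.mean(b,0),105])): print(nme,proj(s,X)*1.25)
save(s,"sc.png",(200,110,370,310),3)
E
python3 m.py
```

```text
grinder [518.79621026  16.47603826] [518.95242733  16.76552009] rdiam 116.45207843629665 yaw -8.899999999999991 -8.799999999999997
nest edge yaw -98.6 84.3 -11.2
lid bar [485.56814984 232.30857355] yaw -9.8 -10.2 [np.float64(63.03309063949904), np.float64(18.00347458507418)]
lugs [484.38304451 229.37308784] -5.7
cup top [ 558.41029016 -262.69047454]
foot (array([ 565.66376242, -228.21340218]), array([ 522.25647525, -262.86138596]), array([ 594.21691027, -277.56930912])) -141.4 -59.9 c [ 558.23669276 -270.21534754] [np.float64(55.539853796480635), np.float64(57.020064910821525)]
gr [372.20965095 227.1404116 ]
cup [279.69732479 330.21997664]
bar [425.37205538 166.53154386]
```

View pics/sc.png

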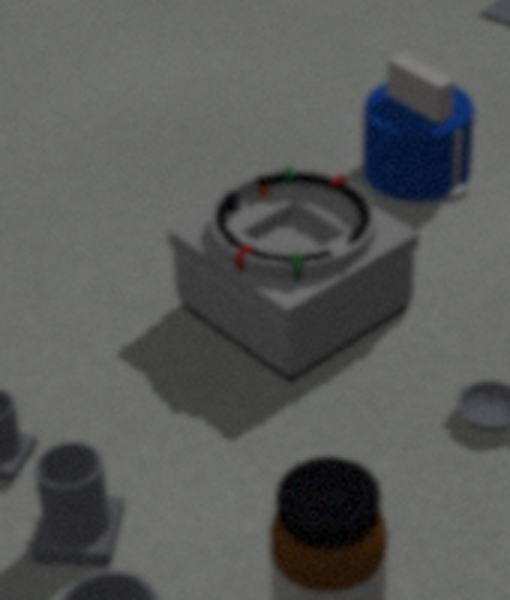

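The scene crop agrees: the rim centre is at about (293,217) against a predicted (293,215), the cup top at (72,465) against (71,462), and the bar at (424,72) against (421,70). Positions are good to about 2 mm. I'll refine the cup yaw with a quick edge fit, then grasp.

```bash
cat > fit.py <<'E'
from h import *
import pickle
from scipy.optimize import minimize
from scipy.ndimage import map_coordinates
def fitcup(cams,x0,z0=0.,spread=((6,6,12))):
    gs=[]
    for c in cams:
        im=cv2.GaussianBlur(c["img"].astype(np.float32),(0,0),.8)
        gs.append(np.minimum(np.sqrt((cv2.Sobel(im,-1,1,0)**2+cv2.Sobel(im,-1,0,1)**2).sum(2)),120))
    s=np.linspace(-26,26,40); sq=np.vstack([np.c_[s,0*s+26],np.c_[s,0*s-26],np.c_[0*s+26,s],np.c_[0*s-26,s]])
    a=np.linspace(0,2*np.pi,100); ci=22*np.c_[np.cos(a),np.sin(a)]
    def f(p):
        t=np.radians(p[2]); R=np.array([[np.cos(t),-np.sin(t)],[np.sin(t),np.cos(t)]]); v=0
        for c,g in zip(cams,gs):
            for pts,z,w in((sq@R.T,15,1),(ci,70,.7)):
                uv=np.array([proj(c,[*(q+p[:2]),z+z0]) for q in pts])
                v-=w*map_coordinates(g,[uv[:,1],uv[:,0]],order=1).mean()
        return v
    best=min(([x0[0]+dx,x0[1]+dy,x0[2]+dt] for dx in(-3,0,3) for dy in(-3,0,3) for dt in(-8,-4,0,4,8)),key=f)
    r=minimize(f,best,method="Nelder-Mead",options=dict(initial_simplex=np.array(best)+np.array([[0,0,0],[2,0,0],[0,2,0],[0,0,3]])))
    return r.x,r.fun
if __name__=="__main__":
    C=[pickle.load(open(n+"0.pkl","rb")) for n in("top","scene")]
    for cs in(C,C[:1],C[1:]): print(fitcup(cs,[558.3,-263.5,34]))
E
python3 fit.py
```

```text
(array([ 557.61372406, -263.04112279,   33.21960597]), np.float64(-277.6239013671875))
(array([ 559.85802048, -259.92846932,   32.61172427]), np.float64(-139.55982971191406))
(array([ 558.60079904, -264.82714379,   33.40063524]), np.float64(-154.31024169921875))
```

```bash
python3 - <<'E'
from h import *
for p,ys in(((558,-263,61),(33.3,-146.7,123.3)),((519,16.6,121),(-8.9,81.1,171.1)),((485.5,232,100),(-10,170)),((519,16.6,175),(-8.9,171.1,-52,128,-70,110))):
  for y in ys:
    q=bot.solve_ik(p,[180,0,y]); print(p,y,None if q is None else np.round(q,0))
# cup pick
bot.move_to([558,-263,150],[180,0,33.3]); bot.move_linear([558,-263,61],v=120)
bot.command_gripper(30,grasp_force=40); s=bot.state(); print(s["t"],s["opening"],s["finger_force"],s["tool_pos"],s["contact_force"])
E
```

```text
(558, -263, 61) 33.3 [ 21.  42.  -2. 114.   3.  25. -40.]
(558, -263, 61) -146.7 [ 57.  58. -64. 111.  65.  57.  84.]
(558, -263, 61) 123.3 [ 32.  43. -18. 113.  26.  28.  28.]
(519, 16.6, 121) -8.9 [-13.  32.   6. 125.  -9.  23. -98.]
(519, 16.6, 121) 81.1 [  2.  33. -14. 124.  18.  25. -35.]
(519, 16.6, 121) 171.1 [ 17.  36. -36. 123.  40.  32.  32.]
(485.5, 232, 100) -10 [ -38.   36.    9.  124.  -15.   22. -116.]
(485.5, 232, 100) 170 [ -5.  40. -40. 122.  47.  35.   2.]
(519, 16.6, 175) -8.9 [ -10.   27.    3.  123.   -3.   30. -104.]
(519, 16.6, 175) 171.1 [ 21.  32. -41. 121.  34.  39.  38.]
(519, 16.6, 175) -52 [ -18.   28.   15.  123.  -13.   30. -136.]
(519, 16.6, 175) 128 [ 14.  30. -31. 121.  26.  35.   3.]
(519, 16.6, 175) -70 [ -23.   28.   21.  124.  -19.   31. -147.]
(519, 16.6, 175) 110 [ 11.  29. -26. 122.  23.  34. -12.]
3.425 43.74630653429026 39.82767194509506 [ 558.34511713 -263.14178585   61.84073517] [-0.35417058  0.43236408  5.8555641 ]
```

```bash
python3 - <<'E'
from h import *
import pickle
bot.move_linear([558,-263,190],v=200)
bot.move_to([519,16.6,190],[180,0,81.1])
bot.move_linear([519,16.6,161],v=100)
s=bot.state(); print(s["t"],s["opening"],s["tool_pos"],s["eef_rot"])
a=cam("scene");b=cam("top"); pickle.dump((a,b),open("h1.pkl","wb"))
im=lambda c,u,v:cv2.resize(c["img"][v:v+110,u:u+80,::-1],None,fx=5,fy=5,interpolation=cv2.INTER_CUBIC)
cv2.imwrite("pics/h1.png",np.hstack([im(a,258,120),im(b,270,190)]))
E
```

```text
5.75 43.92814241145224 [519.07272917  15.83838846 160.75050285] [-1.79952711e+02  2.31874118e-02  8.10124520e+01]
```

View pics/h1.png

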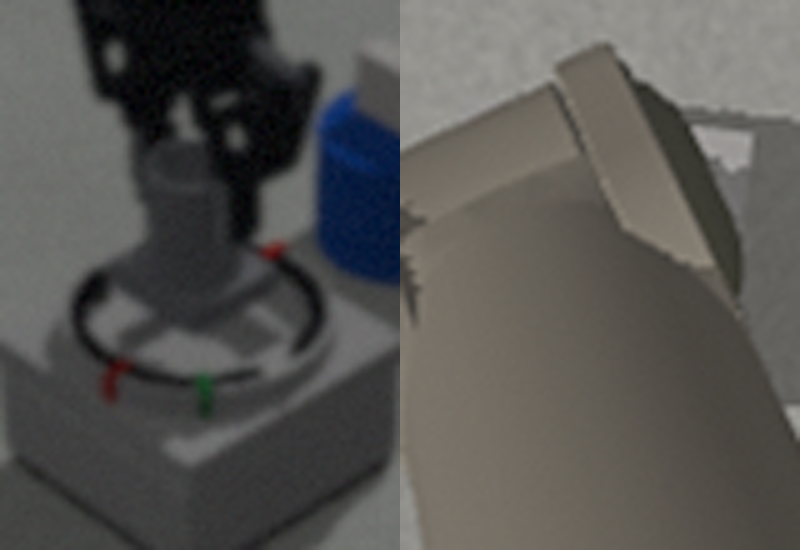

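The cup hangs upright over the nest with its foot edges parallel to the nest. The top view is blocked by the arm. Next I'll lower it with a force stop.

```bash
python3 - <<'E'
from h import *
bot.move_linear([519,16.6,140],v=60)
h=bot.move_linear([519,16.6,120.5],v=25,until_force=10)
s=bot.state(); print(h,s["t"],s["opening"],s["tool_pos"],s["contact_force"])
E
```

```text
True 7.0583 43.784892183624976 [518.94952767  16.58413635 121.74399666] [-0.92256589 -1.00716384  7.3365489 ]
```

It stopped at 121.7 against an expected 121.8, so the cup looks home. I'll release and check with the camera.

```bash
python3 - <<'E'
from h import *
from fit import fitcup
import pickle
bot.command_gripper(85); bot.hold(0.1)
bot.move_linear([519,16.6,230],v=200)
bot.move_to([485.5,232,190],[180,0,170])
s=bot.state(); print(s["t"],s["tool_pos"])
a=cam("scene");b=cam("top"); pickle.dump((a,b),open("h2.pkl","wb"))
cuptop=[519,16.6,130]
print("pred scene",(proj(a,cuptop)-[258,120])*5,"top",(proj(b,cuptop)-[270,190])*5)
im=lambda c,u,v:cv2.resize(c["img"][v:v+110,u:u+80,::-1],None,fx=5,fy=5,interpolation=cv2.INTER_CUBIC)
cv2.imwrite("pics/h2.png",np.hstack([im(a,258,120),im(b,270,190)]))
E
```

```text
9.2333 [485.45746796 230.69960456 188.9916838 ]
pred scene [197.88531113 235.49848489] top [181.98042983 259.12411555]
```

View pics/h2.png

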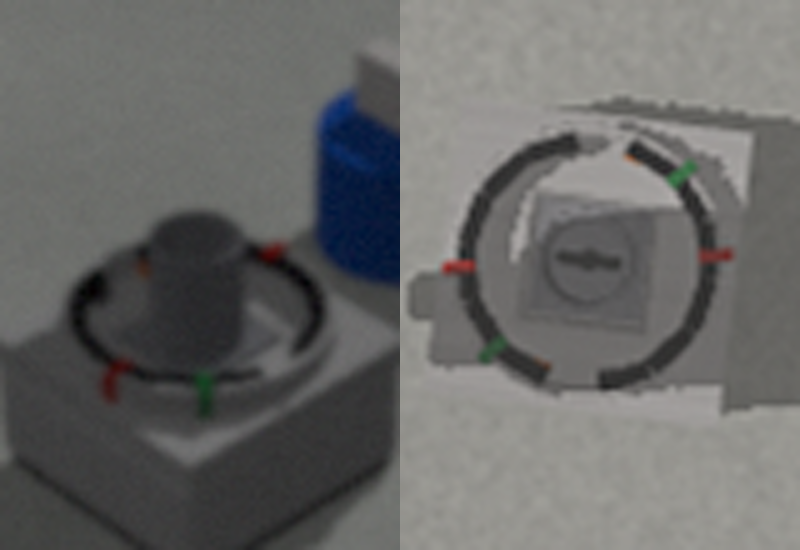

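The cup is seated: its top is at (198,236) in the scene view against a predicted (198,235), and at (587,262) in the top view against (582,259). Now I'll pick the lid.

```bash
python3 - <<'E'
from h import *
import pickle
bot.move_linear([485.5,232.3,101],v=120)
bot.command_gripper(5,grasp_force=60); s=bot.state(); print(s["t"],s["opening"],s["finger_force"],s["tool_pos"],s["eef_rot"],s["contact_force"])
bot.move_linear([485.5,232.3,250],v=200)
bot.move_to([519,16.6,250],[180,0,171.1])
bot.move_linear([519,16.6,222],v=100); bot.hold(.2)
s=bot.state(); print(s["t"],s["opening"],s["tool_pos"],s["eef_rot"])
a=cam("scene");b=cam("top"); pickle.dump((a,b),open("h3.pkl","wb"))
im=lambda c,u,v:cv2.resize(c["img"][v:v+110,u:u+80,::-1],None,fx=5,fy=5,interpolation=cv2.INTER_CUBIC)
cv2.imwrite("pics/h3.png",np.hstack([im(a,258,90),im(b,270,190)]))
E
```

```text
10.85 16.94818922459609 59.61291432380676 [485.68092228 232.48144741 101.31808179] [1.79978394e+02 2.95220251e-02 1.69998652e+02] [0.25494851 0.28151828 5.85248555]
13.25 17.095913067868963 [519.2958856   16.89563589 222.50467052] [1.79989646e+02 4.95767143e-02 1.71116696e+02]
```

View pics/h3.png

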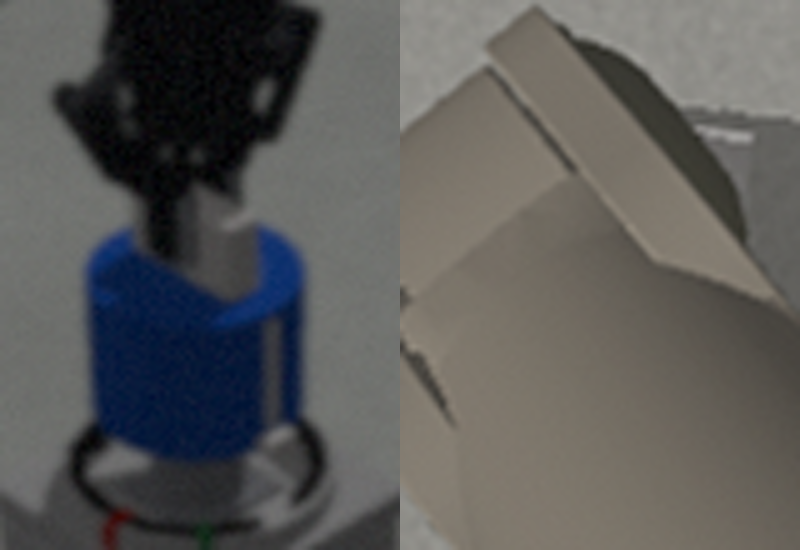

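The lid is level and its axis is at about column 197 against a predicted 198. The stripe and lug at (272,430) line up with the near gap. I'll lower with a force stop, expecting contact at TCP z of about 176.3.

```bash
python3 - <<'E'
from h import *
bot.move_linear([519,16.6,197],v=60)
h=bot.move_linear([519,16.6,175],v=25,until_force=10)
bot.hold(.15)
s=bot.state(); print(h,s["t"],s["opening"],s["tool_pos"],s["contact_force"],s["moment"])
E
```

```text
True 14.85 17.22008266696595 [518.78737632  16.61650478 176.30930115] [-1.01084828  0.2816577   6.68751681] [-0.12797959  0.18437249  0.00920694]
```

It is seated at 176.3. Now I'll twist clockwise in steps, watching the moment.

```bash
python3 - <<'E'
from h import *
for y in(164,152,140,128.5):
    bot.move_linear([518.9,16.6,176.4],rot=[180,0,y],v=20); bot.hold(.15)
    s=bot.state(); print(round(s["t"],2),s["opening"],s["tool_pos"],s["eef_rot"][2],s["contact_force"],s["moment"],s["finger_force"])
import pickle
a=cam("scene"); im=a["img"][110:220,250:350,::-1]; cv2.imwrite("pics/h4.png",cv2.resize(im,None,fx=5,fy=5,interpolation=cv2.INTER_CUBIC))
t=np.radians(-8.9-42.6); A=np.array([518.9,16.6])
f=lambda X:(proj(a,X)-[250,110])*5
print("pred lugstripe top +-",[f([*(A+k*48*np.array([np.cos(t),np.sin(t)])),144]) for k in(1,-1)],"disc",f([*A,144]))
E
```

```text
15.28 16.905465805523512 [518.90988044  16.46403825 176.32821237] 164.14062808350775 [ 0.16773689 -2.35819456 -0.55340665] [-0.38046421  0.03104132  0.04404608] 59.07227396965027
15.78 17.044724568509615 [518.88883393  16.51074302 176.35432471] 152.1658910405248 [ 0.48750899 -2.15347362  0.01047864] [-0.47764126  0.06848297  0.15008266] 59.06498193740845
16.29 17.05078248586434 [518.85007117  16.50440945 176.36618374] 140.16841844119355 [-0.07124573 -1.87982875  0.57111213] [-0.49789291  0.0808334   0.22273433] 59.04383361339569
16.79 17.20342539423687 [518.87095676  16.55670556 176.36734764] 128.67333189244715 [ 0.57097435 -3.01646503 -0.11299993] [-0.62204541  0.11329701  0.22776392] 59.03255760669708
pred lugstripe top +- [array([236.95432836, 320.96580076]), array([237.38767714, 201.08833107])] disc [237.17802033 259.08578802]
```

View pics/h4.png

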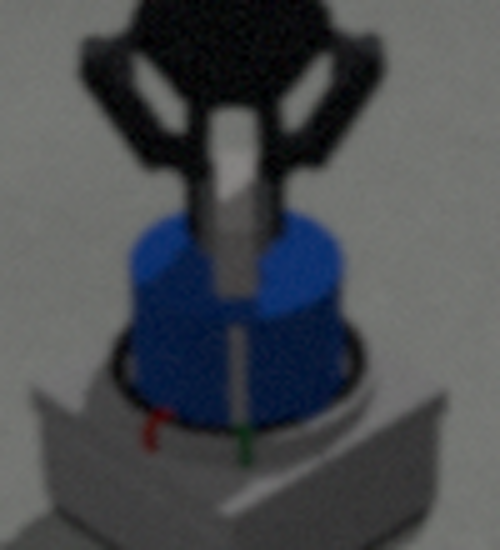

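The lid is down inside the rim and the stripe at (237,370) points at the green mark at (245,440). The spring moment is about 0.2 Nm and the grip is firm, so I'll hand it in.

```bash
python3 - <<'E'
from h import *
bot.hold(.3); s=bot.state(); print(s["t"],s["finger_force"],s["qd"].round(2)); print(bot.close_job())
E
```

```text
17.1417 58.96146833896637 [ 0.01 -0.03 -0.05  0.01 -0.06  0.03 -0.11]
the job is handed in; nothing more can be done
None
```

I handed the job in at about 17 s, with no verdict returned: the cup is seated in the nest, the lid is on and turned to the green mark, and the gripper is still holding it with about 59 N; the jar, mug and spoon were not touched.

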